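Make up two check-weight kits and snap the cover on the travelling one

TASK

Make up the two check-weight kits: for the bench balance, stand the largest and the second smallest weight in the wooden block; for the portable balance, stand the second largest and the smallest in the black travelling case, each weight upright in the pocket made for it. When the travelling kit is complete, put the grey cover on its case and press it down evenly until it has clicked home under all four clips. Leave the timer, the electrode and the loupe where they are.

Things in the scene. Friction and masses are not known exactly. Their poses are not given: they have to be found in the camera images.
- weight_500: The largest of the four: brass-coloured check weight with a knob on top: round body 38 mm across with straight sides up to 34 mm, then narrowing to the knob; 58 mm tall overall, about 500 g. It can be gripped by the straight body. Origin at the centre of its underside, z up; round, so its yaw means nothing. It stands loose and upright on the bench top (z = 0) at the start.
- weight_200: The second largest: brass-coloured check weight with a knob on top: round body 29 mm across with straight sides up to 27 mm, then narrowing to the knob; 45 mm tall overall, about 200 g. It can be gripped by the straight body. Origin at the centre of its underside, z up; round, so its yaw means nothing. It stands loose and upright on the bench top (z = 0) at the start.
- weight_100: The second smallest: silver-grey check weight with a knob on top: round body 23 mm across with straight sides up to 21 mm, then narrowing to the knob; 36 mm tall overall, about 100 g. It can be gripped by the straight body. Origin at the centre of its underside, z up; round, so its yaw means nothing. It stands loose and upright on the bench top (z = 0) at the start.
- weight_50: The smallest: brass-coloured check weight with a knob on top: round body 19 mm across with straight sides up to 18 mm, then narrowing to the knob; 30 mm tall overall, about 50 g. It can be gripped by the straight body. Origin at the centre of its underside, z up; round, so its yaw means nothing. It stands loose and upright on the bench top (z = 0) at the start.
- bench_block: Fixed wooden block, 68 (x) x 112 (y) x 22 mm high, with a 3 mm foot all round. Two round felt-lined pockets 6 mm deep in its top (floors at z = 16 mm): 48 mm across for the largest weight, centred at x 0, y -24 mm; 33 mm for the second smallest, at x 0, y +28 mm. Origin at the centre of its underside, z up.
- travel_case: Fixed base of the travelling case, black plastic, 80 (x) x 110 (y) mm, rim at z 24 mm; origin centre of underside. Round pockets 6 mm deep (floors at z 18): 39 mm for the second largest weight at x 0, y -22; 29 mm for the smallest at x 0, y +27. Mid-side spring clips, 14 mm (x sides) and 26 mm wide, flare out up to 20 mm above the rim, overhang it 3.5 mm and centre a cover up to 4 mm off.
- case_cover: Loose grey cover, 90 g, open below, origin centre of underside. Flange 78 (x) x 108 (y) x 4 mm; walls 66 x 96, hollow 60 x 90 x 42; roof at 46 mm with a grip ridge along y, 14 wide, 56 long, top at 60. Fits the case either way round, axes along the case's; pressed with about 8 to 14 N the clips snap over its flange; home, its origin is 24 mm above the case's. Stands on the bench at first.
- timer: Bystander: white countdown timer lying flat, 66 x 66 x 20 mm. Origin at the centre of its underside.
- electrode: Bystander: black pH electrode in its sleeve lying flat, 14 x 110 x 14 mm, long along y; origin on its underside near one end, the body reaching 103 mm toward +y.
- loupe: Bystander: black eye loupe, 37 mm across, 34 mm tall. Origin at the centre of its underside.
There are look-alikes about, which are no part of the job. Leave any pink or red look-alike of the weight_500 alone.

How it is judged (in metres and radians):
At the end, for the whole second after the job is handed in: Each weight stands upright at rest on the floor of its own pocket (within 8 mm of its centre, 3 mm in height, 0.1 rad); the cover is home on the case under all four hooks: within 5 mm of the middle, underside at most 2.2 mm above the rim, level with it within 0.025 rad (x of weight_500 in the frame of bench_block between -0.008 and 0.008 m and y of weight_500 in the frame of bench_block between -0.032 and -0.016 m and z of weight_500 in the frame of bench_block between 0.013 and 0.019 m and angle between each of weight_500, weight_100, weight_200, weight_50's own z axis and vertical below 0.1 rad and linear speed of each of weight_500, weight_100, weight_200, weight_50, case_cover below 0.02 m/s and x of weight_100 in the frame of bench_block between -0.008 and 0.008 m and y of weight_100 in the frame of bench_block between 0.02 and 0.036 m and z of weight_100 in the frame of bench_block between 0.013 and 0.019 m and x of weight_200 in the frame of travel_case between -0.008 and 0.008 m and y of weight_200 in the frame of travel_case between -0.03 and -0.014 m and z of weight_200 in the frame of travel_case between 0.015 and 0.021 m and x of weight_50 in the frame of travel_case between -0.008 and 0.008 m and y of weight_50 in the frame of travel_case between 0.019 and 0.035 m and z of weight_50 in the frame of travel_case between 0.015 and 0.021 m and x of case_cover in the frame of travel_case between -0.005 and 0.005 m and y of case_cover in the frame of travel_case between -0.005 and 0.005 m and z of case_cover in the frame of travel_case between 0.022 and 0.0262 m and angle between the z axis of case_cover and the z axis of travel_case, either way round below 0.025 rad and angle between case_cover's own z axis and vertical below 0.3 rad); the robot touches nothing.
It fails at once if the timer is moved by more than 20 mm (distance of timer from where it was at the start of the episode above 0.02 m).
It fails at once if the pH electrode is moved by more than 20 mm (distance of electrode from where it was at the start of the episode above 0.02 m).
It fails at once if the eye loupe is moved by more than 20 mm (distance of loupe from where it was at the start of the episode above 0.02 m).
It also fails if it takes over 128 s, if anything falls off the work surface, if the arm or the gripper's body presses on something with over 40 N, if the wrist force passes 120 N, or if a joint passes its speed limit or range.

ROBOT

A 6-joint arm with a two-finger parallel gripper is mounted at the origin on a cart in front of the work surface, level with it; the furniture and walls round the work are solid. World frame = base frame: x ahead of the robot, y to its left, z up, the work surface at z = 0. Lengths are in m, angles in degrees, forces in N, time in s.
With the tool pointing down it reaches from about 0.4 to 0.825 m from the base axis. Payload 7 kg.
Tool frame: the origin (TCP) lies at the very end of the fingers, on their centre line; the grasp point (between the pads) lies 19 mm behind it; z points along the fingers, y is the line along which they close (so a half turn about z gives the same grasp; the last joint's range is limited). The gripper opens to 88 mm and grips with 3 to 60 N. Pads are 19 mm wide; open, the fingers measure 130 mm over their backs; the gripper's body (78 mm by 193 mm) begins 47 mm behind the grasp point.
Start: joints at [-52.649, 20.546, 0.682, 0, -70.136, -16.507], TCP at [0.24, -0.631, 0.227] pointing down, gripper open.
Joint ranges: [-176.03, 176.03], [-82.01, 121.73], [-58.28, 71.71], [-173.87, 95.51], [-174.79, -0.11], [-173.66, 173.66]. Speed limits (degrees/s): [136.94, 136.94, 172.46, 180, 180, 180].

INTERFACE

Orientations are given as [roll, pitch, yaw] about the fixed x, y, z axes, in that order (R = Rz(yaw) Ry(pitch) Rx(roll)).
In Python, from plant import get_obs, snapshot, camera_params, close_job, boxes_of, cut_out, landmark_of gives the robot as it stands.
- The arm moves only by the shell command python3 -m inch 'ROWS' [OPENING]. ROWS is text: rows parted by semicolons, each of 6 numbers parted by spaces: the shift along the tool's x, y, z in units of 30 cm (1.0 is 30 cm), then the turn, a rotation vector about the tool's x, y, z in units of pi rad (1.0 is pi rad). A call has 1 to 10 rows; each row is the pose to reach, as a shift and turn from the pose commanded when the call began, along the tool's axes at that moment, turning the shorter way round; what a row does not reach only later rows make up. A row lasts 1/12 s, in which the tool goes at most 41.7 mm and 7.16 degrees, less where a joint would pass 70% of its speed; a pose out of reach is approached as far as the arm can. A call with a number of a shift or a turn outside -1 to 1 is refused whole. A call with a gripper value outside its range is refused whole. OPENING is the closure, from -1 (fully open) to 1 (shut), set as the call begins (- or left out, the last holds). The fingers move at their own pace and stop on an object; the grip force is fixed at half the most. Time passes only in rows, so rows that repeat a pose let the fingers close. It gives the time, the measured TCP pose, the force, the opening and the grip force at its end, in the units of the state.
- get_obs(): the state, without advancing time (a new reading comes with each control period).
- snapshot(name): name is "scene" or "top" or "wrist"; returns the picture (400x640x3 uint8, red, green, blue); there is no depth.
- camera_params(name): a dict with "mtx" (3x3 intrinsics, pixels), "rvec" (rotation vector, rad) and "tvec" (3), from world to camera coordinates, as OpenCV has them. Camera axes: x right, y down, z forward; pixel columns grow to the right and rows downward; lengths in m; the calibration is good to about 2 mm. A picture is of the moment at which its call begins: read the wrist's pose just before it. camera_params takes no time and is no camera call; for the wrist camera it gives the pose at the moment of the call.
- close_job(): hands the job in; it is judged then, once.
Trained networks look in the newest picture that a camera, given by its name, has taken for a name from the list of things; names that differ only in an ending like _2 or _b are one class to them, and where a whole thing is asked for, a point or a joint stands for the part that bears it (a point fixed in the world has none). Each returns a list of dicts, best first, with "p" (0 to 1); they miss things now and then, are a little off and sometimes report something else, mostly with a low value. They report only what shows in the picture. A call takes as long as a camera call. They do not tell look-alikes from the thing itself.
- boxes_of(camera, thing): "rect" ([left, top, width, height] in pixels, round what is visible of it).
- cut_out(camera, thing): "pixels" (400x640 bool, what is visible of it) and "rect" ([left, top, width, height] in pixels, round what is visible of it).
- landmark_of(camera, thing): "uv" ([column, row] in pixels: a listed point, or the origin of a listed thing).
The state is a dict: "clock": time; "joint_pos": joint angles; "qvel": joint speeds; "tau": joint torques, N m; "tool_pos": TCP position; "orientation": TCP orientation; "force": force on the tool from outside, world axes, zero at the start; "moment": the same for the moment, N m; "opening": finger opening in m; "gripper_force": force on a finger pad.
Only numpy, scipy, OpenCV 4.12 (cv2) and the standard library are available. Lean on these libraries where they do the work, as an engineer would, in place of code of your own. Each camera call takes 0.05 s, during which the arm holds its last target. There are 200 camera calls.

## Working session

There is one attempt and no reset: what is moved stays moved. The work goes in short steps, Python scripts to look and compute and a shell command to move; the robot and the scene stay as the last step left them, time stands still between calls to the robot, and variables do not carry over. Pictures are saved under pics/ and viewed, at most 14 in all, crops included, and the job is handed in when it is done.

```bash
ls; mkdir -p pics
cat > h.py <<'E'
import numpy as np, cv2
from plant import *
from scipy.spatial.transform import Rotation as R
def save(cam,name):
    im=snapshot(cam); cv2.imwrite(f'pics/{name}.png',im[:,:,::-1]); return im
def ray(cam,uv,P=None):
    P=P or camera_params(cam); K=np.array(P['mtx'],float)
    M=cv2.Rodrigues(np.array(P['rvec'],float))[0]; t=np.array(P['tvec'],float).ravel()
    d=M.T@np.linalg.inv(K)@np.array([uv[0],uv[1],1.]); return -M.T@t, d/np.linalg.norm(d)
def atz(cam,uv,z,P=None):
    c,d=ray(cam,uv,P); return c+d*(z-c[2])/d[2]
def proj(cam,p,P=None):
    P=P or camera_params(cam)
    return cv2.projectPoints(np.array(p,float).reshape(-1,3),np.array(P['rvec'],float),np.array(P['tvec'],float),np.array(P['mtx'],float),None)[0].reshape(-1,2)
def tri(rs):
    A=np.zeros((3,3));b=np.zeros(3)
    for c,d in rs:
        Q=np.eye(3)-np.outer(d,d);A+=Q;b+=Q@c
    return np.linalg.solve(A,b)
def go(p,yaw=None):
    "units shift (tool axes) to TCP point p, and turn about tool z to have tool yaw"
    o=get_obs(); T=R.from_euler('xyz',o['orientation'],degrees=True)
    print('shift',np.round(T.inv().apply(np.array(p)-o['tool_pos'])/0.3,4), 'ori',np.round(o['orientation'],2))
    if yaw is not None:
        print('turn',np.round((T.inv()*R.from_euler('xyz',[180,0,yaw],degrees=True)).as_rotvec()/np.pi,4))
E
python3 - <<'E'
from h import *
for c in ('top','scene'):
    save(c,c+'0')
    P=camera_params(c); print(c,ray(c,(320,200))[0],ray(c,(320,200))[1])
    for n in 'weight_500 weight_200 weight_100 weight_50 bench_block travel_case case_cover timer electrode loupe'.split():
        print(n,[(round(d['p'],2),np.round(d['uv']).tolist(),np.round(atz(c,d['uv'],0)[:2],3).tolist()) for d in landmark_of(c,n)])
print(get_obs())
E
```

```text
pics
top [ 0.37065924 -0.0088177   1.46063269] [ 0.14249971 -0.00376356 -0.98978769]
weight_500 [(0.69, [213.0, 205.0], [0.563, 0.381]), (0.68, [368.0, 188.0], [0.628, -0.194]), (0.63, [330.0, 189.0], [0.622, -0.05]), (0.62, [311.0, 194.0], [0.604, 0.019]), (0.45, [350.0, 190.0], [0.618, -0.126]), (0.42, [402.0, 201.0], [0.577, -0.319])]
weight_200 [(0.69, [213.0, 205.0], [0.563, 0.381]), (0.68, [368.0, 188.0], [0.628, -0.194]), (0.63, [330.0, 189.0], [0.622, -0.05]), (0.62, [311.0, 194.0], [0.604, 0.019]), (0.45, [350.0, 190.0], [0.618, -0.126]), (0.42, [402.0, 201.0], [0.577, -0.319])]
weight_100 [(0.69, [213.0, 205.0], [0.563, 0.381]), (0.68, [368.0, 188.0], [0.628, -0.194]), (0.63, [330.0, 189.0], [0.622, -0.05]), (0.62, [311.0, 194.0], [0.604, 0.019]), (0.45, [350.0, 190.0], [0.618, -0.126]), (0.42, [402.0, 201.0], [0.577, -0.319])]
weight_50 [(0.69, [213.0, 205.0], [0.563, 0.381]), (0.68, [368.0, 188.0], [0.628, -0.194]), (0.63, [330.0, 189.0], [0.622, -0.05]), (0.62, [311.0, 194.0], [0.604, 0.019]), (0.45, [350.0, 190.0], [0.618, -0.126]), (0.42, [402.0, 201.0], [0.577, -0.319
[... 1777 characters left out ...]
4.0], [0.726, -0.037])]
{'clock': 1.1, 'joint_pos': array([-5.26497414e+01,  2.05461666e+01,  6.81575091e-01,  4.65741644e-04,
       -7.01373429e+01, -1.65076956e+01]), 'qvel': array([ 0.01305127,  0.07561197, -0.10047549, -0.03632158,  0.04774279,
        0.01449857]), 'tau': array([-7.38941544e-04, -5.82397985e+01,  2.93308479e+01,  7.00280339e+00,
        1.25309025e-02,  1.12331307e-05]), 'tool_pos': array([ 0.24013956, -0.63080384,  0.22656198]), 'orientation': array([ 1.79998270e+02, -9.69631095e-04, -1.59157279e+02]), 'force': array([ 0.40030257, -0.23364672,  0.45737227]), 'moment': array([ 0.02012343,  0.01103902, -0.03120139]), 'gripper_force': 0.0, 'opening': 0.08764020914189731}
```

Run:
```python
import cv2
a=cv2.imread('pics/top0.png');cv2.imwrite('pics/top0c.png',cv2.resize(a[130:260,190:460],(0,0),fx=2.9,fy=2.9,interpolation=cv2.INTER_CUBIC))
a=cv2.imread('pics/scene0.png');cv2.imwrite('pics/scene0c.png',cv2.resize(a[160:310,180:510],(0,0),fx=2.4,fy=2.4,interpolation=cv2.INTER_CUBIC))
```

```text
(no output)
```

View pics/top0c.png

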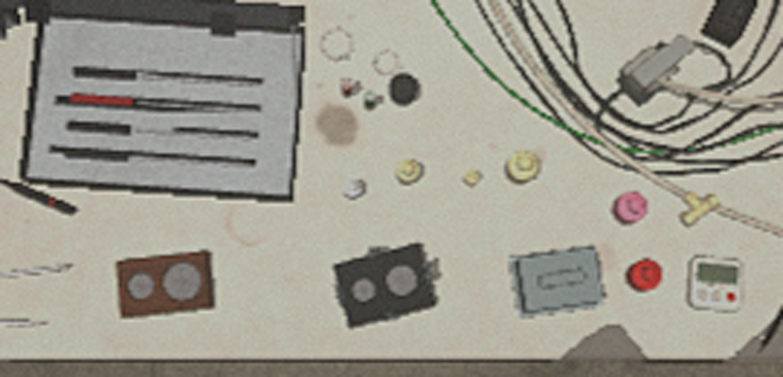

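View pics/scene0c.png

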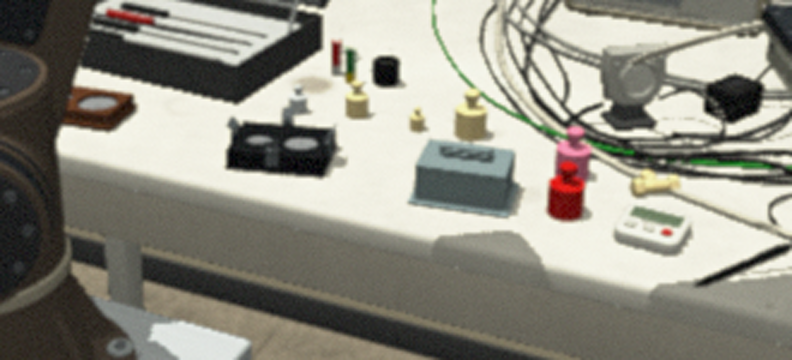

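Top crop: the order along the row is silver 100 (px 312,195), 200 (331,189), 50 (353,191), 500 (370,187). The block is at (246,227), the tilted case at (322,229), the cover at (383,227), and the pink and red decoys at (408,202) and (412,225). The scene view agrees.

Run:
```python
from h import *
go([0.50,-0.17,0.33],-90); go([0.50,-0.17,0.33],90)
P=camera_params('wrist'); print(ray('wrist',(320,200)), P['mtx'])
```

```text
shift [-1.356   1.1273 -0.3448] ori [ 180.     -0.   -159.16]
turn [ 0.      0.     -0.3842]
shift [-1.356   1.1273 -0.3448] ori [ 180.     -0.   -159.16]
turn [ 0.     -0.      0.6158]
(array([ 0.16546498, -0.65984399,  0.38439882]), array([ 0.27277152,  0.11268524, -0.95545682])) [[295.50557201   0.         317.4805761 ]
 [  0.         295.50557201 200.65653969]
 [  0.           0.           1.        ]]
```

```bash
python3 -m inch '-0.85 0.70 -0.22 0 0 -0.384; -0.85 0.70 -0.22 0 0 -0.384; -0.85 0.70 -0.22 0 0 -0.384; -0.85 0.70 -0.22 0 0 -0.384; -0.85 0.70 -0.22 0 0 -0.384; -0.85 0.70 -0.22 0 0 -0.384; -0.85 0.70 -0.22 0 0 -0.384; -0.85 0.70 -0.22 0 0 -0.384; -0.85 0.70 -0.22 0 0 -0.384; -0.85 0.70 -0.22 0 0 -0.384'; python3 -c "
from h import *
print(get_obs()['joint_pos']);go([0.52,-0.17,0.33],-90)"
```

```text
clock: 1.93
tool_pos: [0.4055, -0.3417, 0.2938]
orientation: [-179.9, -0.0, -89.4]
force: [0.1, -0.5, 0.2]
opening: 0.0876
gripper_force: 0.0
[-1.89175757e+01  4.52157011e+00 -1.13314193e+01 -3.23860394e-03
 -7.40018739e+01  1.95136425e+01]
shift [-0.5682 -0.388  -0.1201] ori [-1.7986e+02 -5.0000e-02 -8.9400e+01]
turn [-0.0008 -0.0002  0.0033]
```

```bash
python3 -m inch '-0.57 -0.39 -0.12 0 0 0.0033; -0.57 -0.39 -0.12 0 0 0.0033; -0.57 -0.39 -0.12 0 0 0.0033; -0.57 -0.39 -0.12 0 0 0.0033; -0.57 -0.39 -0.12 0 0 0.0033; -0.57 -0.39 -0.12 0 0 0.0033; -0.57 -0.39 -0.12 0 0 0.0033; -0.57 -0.39 -0.12 0 0 0.0033; -0.57 -0.39 -0.12 0 0 0.0033'
cat > look.py <<'E'
import sys
from h import *
save('wrist',sys.argv[1]); P=camera_params('wrist')
import pickle; pickle.dump(P,open(f'pics/{sys.argv[1]}.pkl','wb'))
for n in 'weight_500 travel_case case_cover bench_block'.split():
    for d in landmark_of('wrist',n): print(n,round(d['p'],2),np.round(d['uv'],1),np.round(atz('wrist',d['uv'],0,P),4))
E
python3 look.py w1; python3 -c "
from h import *
o=get_obs();print(o['tool_pos'],o['orientation'])"
```

```text
clock: 2.68
tool_pos: [0.5202, -0.1735, 0.3284]
orientation: [180.0, -0.0, -90.7]
force: [0.4, -0.2, -0.5]
opening: 0.0875
gripper_force: 0.0
weight_500 0.91 [254.6 147.7] [ 0.6233 -0.1954  0.    ]
weight_500 0.87 [282.3  54.9] [ 0.5714 -0.3323  0.    ]
weight_500 0.84 [337.4  41.4] [ 0.4892 -0.3493  0.    ]
weight_500 0.57 [263.1 228.5] [ 0.6191 -0.0531  0.    ]
weight_500 0.55 [267.2 184.9] [ 0.6067 -0.1327  0.    ]
weight_500 0.46 [277.8 263.4] [0.5966 0.0167 0.    ]
travel_case 0.64 [277.9 268.1] [0.597  0.0264 0.    ]
travel_case 0.56 [342.3 242.8] [ 0.4781 -0.0234  0.    ]
case_cover 0.77 [344.3 118.8] [ 0.4775 -0.239   0.    ]
[ 0.52035523 -0.17375374  0.3285888 ] [-1.79998440e+02 -9.27422187e-04 -9.07153785e+01]
```

View pics/w1.png

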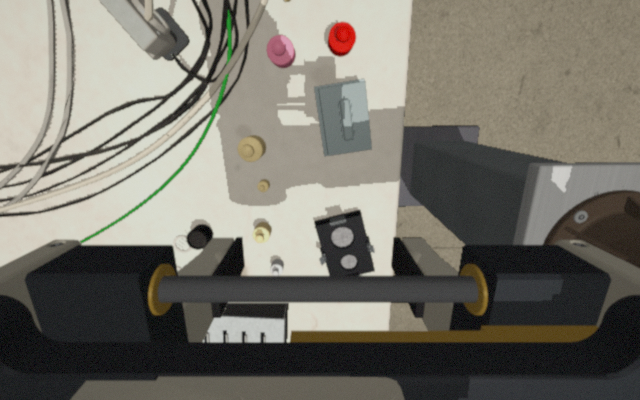

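```bash
python3 -m inch '-0.447 -0.1 0.43 0 0 -0.004; -0.447 -0.1 0.43 0 0 -0.004; -0.447 -0.1 0.43 0 0 -0.004; -0.447 -0.1 0.43 0 0 -0.004; -0.447 -0.1 0.43 0 0 -0.004; -0.447 -0.1 0.43 0 0 -0.004; -0.447 -0.1 0.43 0 0 -0.004; -0.447 -0.1 0.43 0 0 -0.004'; python3 look.py w2; python3 -c "
from h import *
o=get_obs();print(o['tool_pos'],o['orientation'])"
```

```text
clock: 3.6
tool_pos: [0.5527, -0.0397, 0.2003]
orientation: [-180.0, -0.0, -89.9]
force: [0.2, -0.2, 0.8]
opening: 0.0876
gripper_force: 0.0
weight_500 0.87 [265.7 164.6] [ 0.6174 -0.0556  0.    ]
weight_500 0.64 [283.5 219.6] [0.598  0.0164 0.    ]
weight_500 0.63 [255.1  35.3] [ 0.6215 -0.1968  0.    ]
weight_500 0.58 [272.5  99.5] [ 0.6056 -0.131   0.    ]
travel_case 0.93 [378.  194.4] [ 0.4776 -0.0177  0.    ]
[ 0.55255183 -0.03982687  0.20045361] [-1.79912731e+02  2.30241736e-02 -8.99768425e+01]
```

View pics/w2.png

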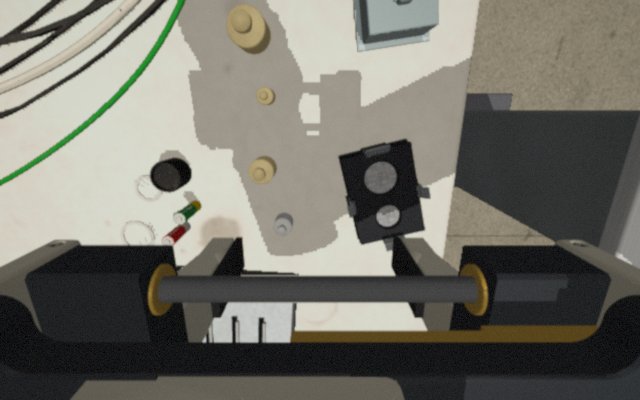

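```bash
cat > meas.py <<'E'
from h import *; import pickle
P1,P2=[pickle.load(open(f'pics/{n}.pkl','rb')) for n in('w1','w2')]
for n,a,b in (('500',(254.6,147.7),(255.1,35.3)),('50',(267.2,184.9),(272.5,99.5)),('200',(263.1,228.5),(265.7,164.6)),('100',(277.8,263.4),(283.5,219.6)),('case',(342.3,242.8),(378,194.4))):
    print(n,np.round(tri([ray('wrist',a,P1),ray('wrist',b,P2)]),4))
def discs(name,box):
    g=cv2.cvtColor(cv2.imread(f'pics/{name}.png'),cv2.COLOR_BGR2GRAY); x0,y0,x1,y1=box
    m=np.zeros_like(g); m[y0:y1,x0:x1]=(g[y0:y1,x0:x1]>75)*255
    cs,_=cv2.findContours(m,cv2.RETR_EXTERNAL,cv2.CHAIN_APPROX_NONE)
    return [cv2.fitEllipse(cv2.convexHull(c)) for c in cs if cv2.contourArea(c)>60]
A=discs('w1',(328,218,366,272)); B=discs('w2',(358,158,410,232))
for e in A: print('w1',np.round(e[0],1),np.round(e[1],1))
for e in B: print('w2',np.round(e[0],1),np.round(e[1],1),np.round(atz('wrist',e[0],.018,P2),4))
E
python3 meas.py
```

```text
500 [ 0.6215 -0.1959  0.0044]
50 [ 0.6071 -0.1312 -0.0055]
200 [ 0.6161 -0.0576  0.011 ]
100 [5.973e-01 1.640e-02 3.000e-04]
case [ 0.4751 -0.0133 -0.0188]
w1 [348.4 261.2] [14.4 16.4]
w1 [341.9 236.5] [20.7 22.7]
w2 [387.6 215.7] [20.5 23.9] [0.4681 0.0043 0.018 ]
w2 [380.1 177. ] [30.  32.2] [ 0.4802 -0.0441  0.018 ]
```

```bash
python3 -m inch '0.054 -0.214 0.335 0 0 -0.078; 0.054 -0.214 0.335 0 0 -0.078; 0.054 -0.214 0.335 0 0 -0.078; 0.054 -0.214 0.335 0 0 -0.078; 0.054 -0.214 0.335 0 0 -0.078; 0.054 -0.214 0.638 0 0 -0.078; 0.054 -0.214 0.638 0 0 -0.078; 0.054 -0.214 0.638 0 0 -0.078; 0.054 -0.214 0.638 0 0 -0.078; 0.054 -0.214 0.638 0 0 -0.078'
python3 -m inch '0 0 0 0 0 0; 0 0 0 0 0 0; 0 0 0 0 0 0; 0 0 0 0 0 0; 0 0 0 0 0 0; 0 0 0 0 0 0; 0 0 0 0 0 0; 0 0 0 0 0 0; 0 0 0 0 0 0; 0 0 0 0 0 0' 1
cat >> meas.py <<'E'
for a,b in zip(A,B):
    print('disc',np.round(tri([ray('wrist',a[0],P1),ray('wrist',b[0],P2)]),4))
E
python3 meas.py | tail -2
```

```text
clock: 4.68
tool_pos: [0.6177, -0.0552, 0.0105]
orientation: [-179.9, -0.0, -75.8]
force: [0.4, 0.6, -0.1]
opening: 0.0877
gripper_force: 0.0
clock: 5.52
tool_pos: [0.6167, -0.0552, 0.0081]
orientation: [-180.0, -0.0, -75.9]
force: [0.5, -0.9, 0.6]
opening: 0.0278
gripper_force: 30.0
disc [0.4683 0.0042 0.018 ]
disc [ 0.4806 -0.0445  0.0192]
```

Run:
```python
from h import *
for p in ([.6167,-.0552,.10],[.4804,-.0443,.10],[.4804,-.0443,.0275]): go(p,-76)
```

```text
shift [-0.000e+00 -1.000e-04 -3.063e-01] ori [-179.99   -0.    -75.87]
turn [-0.     -0.      0.0007]
shift [-0.1462  0.4317 -0.3064] ori [-179.99   -0.    -75.87]
turn [-0.     -0.      0.0007]
shift [-0.1462  0.4317 -0.0647] ori [-179.99   -0.    -75.87]
turn [-0.     -0.      0.0007]
```

```bash
python3 -m inch '0 0 -0.12 0 0 0; 0 0 -0.25 0 0 0; 0 0 -0.306 0 0 0; -0.05 0.13 -0.306 0 0 0; -0.1 0.26 -0.306 0 0 0; -0.146 0.39 -0.306 0 0 0; -0.146 0.432 -0.306 0 0 0; -0.146 0.432 -0.306 0 0 0; -0.146 0.432 -0.306 0 0 0; -0.146 0.432 -0.306 0 0 0'
python3 - <<'E'
from h import *
save('top','t1'); save('wrist','w3')
go([.4804,-.0443,.0275],-76)
E
```

```text
clock: 6.35
tool_pos: [0.4809, -0.0442, 0.1002]
orientation: [-179.9, -0.0, -75.9]
force: [0.9, -0.4, -1.7]
opening: 0.0276
gripper_force: 30.0
shift [-0.0005  0.0019  0.2412] ori [-180.     -0.    -75.88]
turn [-0.     -0.      0.0007]
```

View pics/w3.png

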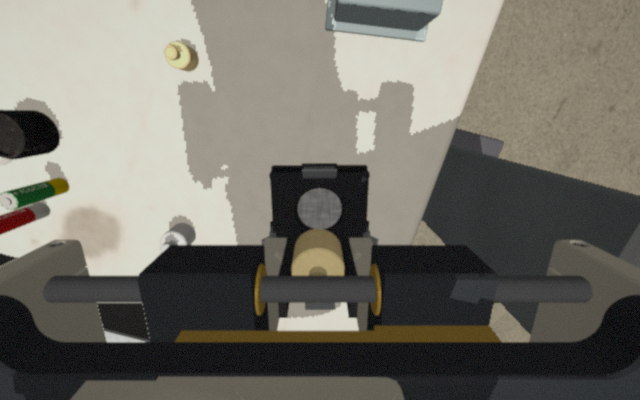

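The case sits square in the picture, so the yaw is right. The big pocket is at (319,208) and the held weight is centred at column 319.

```bash
python3 - <<'E'
from h import *
print(atz('wrist',(319,208),.018), atz('wrist',(317.5,272),.137), get_obs()['tool_pos'])
E
python3 -m inch '0 0.001 0.12 0 0 0; 0 0.001 0.18 0 0 0; 0 0.001 0.22 0 0 0; 0 0.001 0.235 0 0 0; 0 0.001 0.243 0 0 0; 0 0.001 0.243 0 0 0; 0 0.001 0.243 0 0 0'
```

```text
[ 0.48039367 -0.04444808  0.018     ] [ 0.48377546 -0.05289197  0.137     ] [ 0.48099341 -0.04429185  0.09984803]
clock: 7.03
tool_pos: [0.4806, -0.0444, 0.0276]
orientation: [-179.9, -0.0, -75.9]
force: [-0.2, -0.1, -1.8]
opening: 0.0279
gripper_force: 30.0
```

```bash
python3 -m inch '0 0 0.003 0 0 0; 0 0 0.004 0 0 0; 0 0 0.004 0 0 0'
python3 -m inch '0 0 0 0 0 0; 0 0 0 0 0 0; 0 0 0 0 0 0; 0 0 -0.1 0 0 0; 0 0 -0.24 0 0 0; 0 0 -0.36 0 0 0; 0 0 -0.36 0 0 0' 0
python3 - <<'E'
from h import *
go([.6066,-.1315,.08],-76);go([.6066,-.1315,.0075],-76)
E
```

```text
clock: 7.28
tool_pos: [0.4802, -0.0444, 0.0263]
orientation: [-179.9, 0.0, -75.9]
force: [-0.5, 0.6, -2.3]
opening: 0.0282
gripper_force: 30.0
clock: 7.87
tool_pos: [0.4842, -0.0439, 0.1411]
orientation: [-179.4, -0.1, -75.8]
force: [0.4, 0.9, 0.2]
opening: 0.0441
gripper_force: 0.0
shift [ 0.3831 -0.3214  0.2077] ori [-1.7935e+02 -8.0000e-02 -7.5770e+01]
turn [-0.0036 -0.0004  0.0013]
shift [ 0.3828 -0.3186  0.4494] ori [-1.7935e+02 -8.0000e-02 -7.5770e+01]
turn [-0.0036 -0.0004  0.0013]
```

Run:
```python
from h import *
save('wrist','w4')
for d in landmark_of('wrist','weight_50'): print(round(d['p'],2),np.round(d['uv'],1),np.round(atz('wrist',d['uv'],0),4),np.round(atz('wrist',d['uv'],.018),4))
go([.6066,-.1315,.08],-76);go([.6066,-.1315,.0075],-76)
```

```text
0.94 [320.2 198.3] [ 0.4778 -0.037   0.    ] [ 0.4792 -0.0423  0.018 ]
0.91 [213.3  68.5] [ 0.6031 -0.1334  0.    ] [ 0.5968 -0.1327  0.018 ]
0.89 [205.5 217.1] [0.5907 0.013  0.    ] [0.5851 0.0047 0.018 ]
shift [ 0.3847 -0.3339  0.1876] ori [-1.7974e+02  2.0000e-02 -7.5870e+01]
turn [-0.0015  0.0001  0.0007]
shift [ 0.3848 -0.3328  0.4292] ori [-1.7974e+02  2.0000e-02 -7.5870e+01]
turn [-0.0015  0.0001  0.0007]
```

View pics/w4.png

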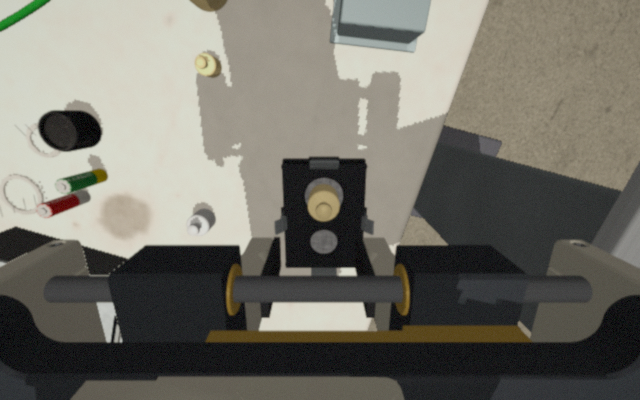

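The 200 stands in its pocket at (322,200), and the 50 is at (207,65).

```bash
python3 -m inch '0.385 -0.334 0.188 0 0 0; 0.385 -0.334 0.188 0 0 0; 0.385 -0.334 0.188 0 0 0; 0.385 -0.334 0.188 0 0 0; 0.385 -0.334 0.188 0 0 0; 0.385 -0.334 0.188 0 0 0; 0.385 -0.334 0.188 0 0 0'
python3 - <<'E'
from h import *
go([.6066,-.1315,.0075],-76)
E
```

```text
clock: 8.55
tool_pos: [0.604, -0.1322, 0.0758]
orientation: [179.8, 0.0, -75.9]
force: [-0.5, 0.3, 0.3]
opening: 0.0439
gripper_force: 0.0
shift [ 0.     -0.0097  0.2275] ori [ 1.7982e+02  4.0000e-02 -7.5920e+01]
turn [0.001  0.0002 0.0004]
```

```bash
python3 -m inch '0 -0.008 0.11 0 0 0; 0 -0.008 0.18 0 0 0; 0 -0.008 0.227 0 0 0; 0 -0.008 0.227 0 0 0; 0 -0.008 0.227 0 0 0'
python3 -m inch '0 0 0 0 0 0; 0 0 0 0 0 0; 0 0 0 0 0 0; 0 0 0 0 0 0; 0 0 0 0 0 0; 0 0 0 0 0 0' 1
python3 - <<'E'
from h import *
for p in ([.6066,-.1315,.09],[.4682,.0041,.11],[.4682,.0041,.0275]): go(p,-76)
E
```

```text
clock: 8.97
tool_pos: [0.6068, -0.1308, 0.0098]
orientation: [180.0, 0.0, -75.8]
force: [0.9, 0.5, 0.9]
opening: 0.0438
gripper_force: 0.0
clock: 9.47
tool_pos: [0.608, -0.1315, 0.0101]
orientation: [-179.9, -0.0, -75.9]
force: [-1.2, 1.5, 5.4]
opening: 0.0168
gripper_force: 30.0
shift [-0.0009  0.0043 -0.2662] ori [-1.7994e+02 -2.0000e-02 -7.5860e+01]
turn [-0.0003 -0.0001  0.0008]
shift [-0.5519  0.3412 -0.3334] ori [-1.7994e+02 -2.0000e-02 -7.5860e+01]
turn [-0.0003 -0.0001  0.0008]
shift [-0.552   0.3415 -0.0584] ori [-1.7994e+02 -2.0000e-02 -7.5860e+01]
turn [-0.0003 -0.0001  0.0008]
```

```bash
python3 -m inch '0 0 0 0 0 0; 0 0 0 0 0 0; 0 0 0 0 0 0; 0 0 0 0 0 0' 0
python3 - <<'E'
from h import *
save('wrist','w5')
o=get_obs(); print(o['tool_pos'],o['force'])
for d in landmark_of('wrist','weight_50'): print(round(d['p'],2),np.round(d['uv'],1),np.round(atz('wrist',d['uv'],0),4))
E
```

```text
clock: 9.8
tool_pos: [0.6073, -0.1315, 0.0091]
orientation: [180.0, 0.0, -75.9]
force: [-0.2, 0.4, -0.5]
opening: 0.038
gripper_force: 0.0
[ 0.60739503 -0.13145453  0.00910579] [0.40234477 0.70898886 0.07692619]
0.91 [320.9 134.2] [ 0.6226 -0.1974  0.    ]
0.7 [318.2 241.2] [ 0.6083 -0.1343  0.    ]
```

View pics/w5.png

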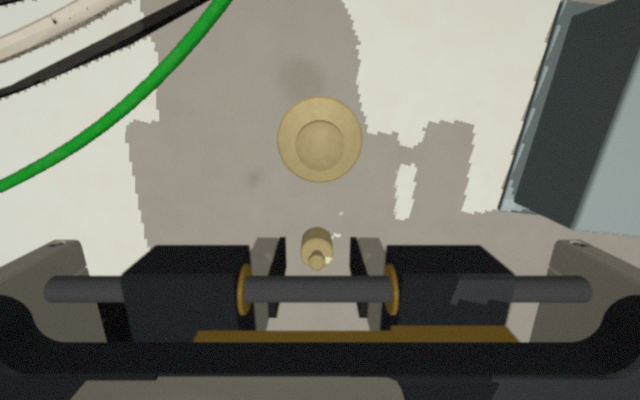

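```bash
python3 -m inch '0.007 0 0.017 0 0 0; 0.007 0 0.017 0 0 0; 0.007 0 0.017 0 0 0'
python3 -m inch '0 0 0 0 0 0; 0 0 0 0 0 0; 0 0 0 0 0 0; 0 0 0 0 0 0; 0 0 0 0 0 0; 0 0 0 0 0 0; 0 0 0 0 0 0' 1
python3 - <<'E'
from h import *
for p in ([.6066,-.1315,.09],[.4682,.0041,.11],[.4682,.0041,.0275]): go(p,-76)
E
```

```text
clock: 10.15
tool_pos: [0.6077, -0.1336, 0.0037]
orientation: [179.9, 0.0, -75.9]
force: [0.3, -0.0, -0.7]
opening: 0.0438
gripper_force: 0.0
clock: 10.73
tool_pos: [0.6081, -0.1335, 0.0044]
orientation: [-180.0, -0.0, -75.9]
force: [0.3, -0.0, 0.7]
opening: 0.0172
gripper_force: 30.0
shift [-0.0076  0.0033 -0.2855] ori [-179.99   -0.    -75.87]
turn [-0.     -0.      0.0007]
shift [-0.5585  0.3403 -0.3522] ori [-179.99   -0.    -75.87]
turn [-0.     -0.      0.0007]
shift [-0.5585  0.3404 -0.0772] ori [-179.99   -0.    -75.87]
turn [-0.     -0.      0.0007]
```

```bash
python3 -m inch '0 0 -0.12 0 0 0; 0 0 -0.25 0 0 0; 0 0 -0.352 0 0 0; -0.11 0.07 -0.352 0 0 0; -0.22 0.14 -0.352 0 0 0; -0.33 0.21 -0.352 0 0 0; -0.44 0.28 -0.352 0 0 0; -0.53 0.32 -0.352 0 0 0; -0.5585 0.34 -0.352 0 0 0; -0.5585 0.34 -0.352 0 0 0'
python3 -m inch '0 0 0 0 0 0; 0 0 0 0 0 0'
python3 - <<'E'
from h import *
save('wrist','w6');go([.4682,.0041,.0262],-76)
print([(round(d['p'],2),np.round(d['uv'],1)) for d in landmark_of('wrist','weight_50')], proj('wrist',[[.4682,.0041,.106]]))
print([(round(d['p'],2),np.round(d['uv'],1),atz('wrist',d['uv'],0)) for d in landmark_of('wrist','bench_block')])
E
```

```text
clock: 11.57
tool_pos: [0.4668, 0.0054, 0.1104]
orientation: [-180.0, 0.0, -75.7]
force: [0.4, -0.2, -0.3]
opening: 0.0172
gripper_force: 30.0
clock: 11.73
tool_pos: [0.4691, 0.004, 0.1101]
orientation: [-180.0, -0.0, -75.9]
force: [0.5, -1.0, -0.6]
opening: 0.0171
gripper_force: 30.0
shift [-0.002   0.0025  0.2788] ori [-1.7999e+02 -1.0000e-02 -7.5910e+01]
turn [-0.0001 -0.      0.0005]
[(0.94, array([322.5, 248.6])), (0.8, array([321.4, 149.3])), (0.74, array([181.8, 181.1]))] [[319.55311279 250.57774684]]
[]
```

View pics/w6.png

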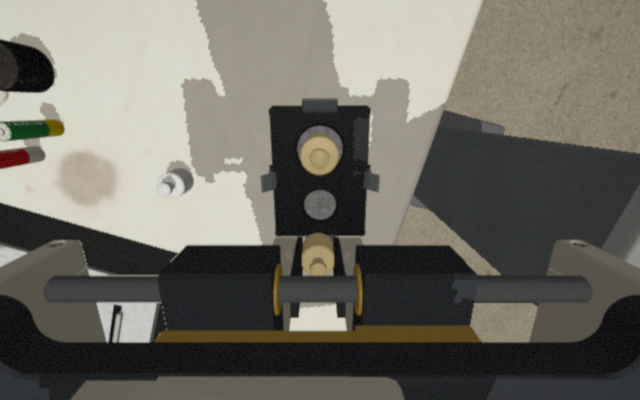

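```bash
python3 -m inch '0 0 0.13 0 0 0; 0 0 0.2 0 0 0; 0 0 0.24 0 0 0; 0 0 0.265 0 0 0; -0.001 0.002 0.28 0 0 0; -0.001 0.002 0.28 0 0 0; -0.001 0.002 0.28 0 0 0'
python3 -m inch '0 0 0 0 0 0; 0 0 0 0 0 0; 0 0 0 0 0 0; 0 0 0 0 0 0' 0
python3 -m inch '0 0 -0.13 0 0 0; 0 0 -0.26 0 0 0; 0 0 -0.39 0 0 0; 0 0 -0.5 0 0 0; 0 0 -0.5 0 0 0; 0 0 -0.5 0 0 0; 0 0 -0.5 0 0 0'
python3 - <<'E'
from h import *
save('wrist','w7')
for d in landmark_of('wrist','weight_50'): print(round(d['p'],2),np.round(d['uv'],1),np.round(atz('wrist',d['uv'],0),4),np.round(atz('wrist',d['uv'],.018),4))
print(proj('wrist',[[.4682,.0041,.018],[.4804,-.0443,.018]]))
for p in ([.597,.0164,.10],[.597,.0164,.007]): go(p,-76)
E
```

```text
clock: 12.47
tool_pos: [0.4681, 0.0042, 0.0262]
orientation: [-180.0, -0.0, -75.9]
force: [0.5, -0.8, -0.3]
opening: 0.017
gripper_force: 30.0
clock: 12.8
tool_pos: [0.468, 0.0044, 0.0264]
orientation: [-179.9, 0.0, -75.9]
force: [-0.0, 0.1, -0.2]
opening: 0.0386
gripper_force: 0.0
clock: 13.38
tool_pos: [0.4672, 0.0043, 0.1759]
orientation: [-180.0, 0.0, -75.9]
force: [-0.5, 0.0, -0.8]
opening: 0.0438
gripper_force: 0.0
0.84 [321.8 186.3] [0.4611 0.0076 0.    ] [0.4625 0.0031 0.018 ]
0.79 [206.8 166. ] [0.5938 0.0162 0.    ] [0.5881 0.0113 0.018 ]
0.69 [317.8 142.2] [ 0.4779 -0.0403  0.    ] [ 0.4784 -0.0421  0.018 ]
[[316.58845671 185.90167239]
 [316.47956025 139.70805502]]
shift [ 0.0659 -0.4315  0.2486] ori [179.89  -0.   -75.88]
turn [ 0.0006 -0.      0.0007]
shift [ 0.0659 -0.4321  0.5586] ori [179.89  -0.   -75.88]
turn [ 0.0006 -0.      0.0007]
```

View pics/w7.png

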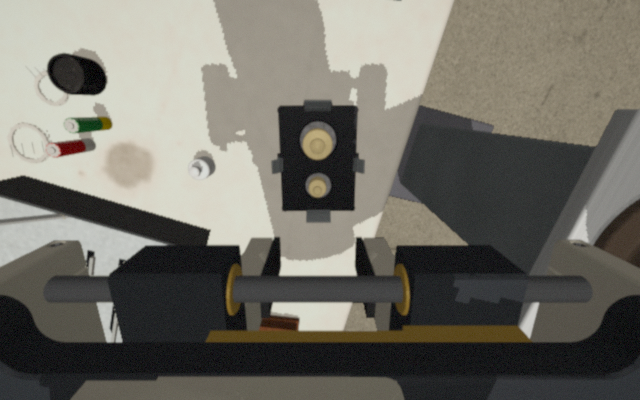

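Both case weights stand in their pockets, at (317,142) and (318,186). The silver 100 is at (201,166).

```bash
python3 -m inch '0.066 -0.432 0.249 0 0 0.078; 0.066 -0.432 0.249 0 0 0.078; 0.066 -0.432 0.249 0 0 0.078; 0.066 -0.432 0.249 0 0 0.078; 0.066 -0.432 0.249 0 0 0.078; 0.066 -0.432 0.249 0 0 0.078; 0.066 -0.432 0.249 0 0 0.078; 0.066 -0.432 0.249 0 0 0.078'
python3 - <<'E'
from h import *
snapshot('wrist')
print(get_obs()['tool_pos'])
for d in landmark_of('wrist','weight_100'): print(round(d['p'],2),np.round(d['uv'],1),np.round(atz('wrist',d['uv'],0),4))
go([.597,.0164,.005],-90)
E
```

```text
clock: 14.15
tool_pos: [0.5973, 0.0166, 0.1012]
orientation: [180.0, -0.0, -89.9]
force: [-0.6, 0.2, -0.6]
opening: 0.044
gripper_force: 0.0
[0.59752758 0.0166815  0.10173638]
0.85 [317.1 202.8] [0.599  0.0187 0.    ]
0.81 [464.4 136.4] [ 0.472  -0.0415  0.    ]
0.75 [473.1 193.5] [0.4565 0.0096 0.    ]
shift [0.0013 0.0027 0.3234] ori [-1.7994e+02  2.0000e-02 -8.9900e+01]
turn [-0.0003  0.0001  0.0006]
```

```bash
python3 -m inch '-0.002 -0.001 0.13 0 0 0; -0.002 -0.001 0.26 0 0 0; -0.002 -0.001 0.32 0 0 0; -0.002 -0.001 0.32 0 0 0; -0.002 -0.001 0.32 0 0 0'
python3 -m inch '0 0 0 0 0 0; 0 0 0 0 0 0; 0 0 0 0 0 0; 0 0 0 0 0 0; 0 0 0 0 0 0; 0 0 0 0 0 0; 0 0 0 0 0 0' 1
python3 - <<'E'
from h import *
for p in ([.6,.017,.19],[.50,.20,.19]): go(p,-85)
E
```

```text
clock: 14.67
tool_pos: [0.5982, 0.0173, 0.0057]
orientation: [180.0, -0.0, -89.9]
force: [-0.4, 0.3, 1.5]
opening: 0.044
gripper_force: 0.0
clock: 15.25
tool_pos: [0.5988, 0.0175, 0.0064]
orientation: [-179.9, 0.0, -89.9]
force: [-2.5, 0.7, 7.2]
opening: 0.0216
gripper_force: 30.0
shift [ 0.0014 -0.0046 -0.6119] ori [-1.7993e+02  2.0000e-02 -8.9890e+01]
turn [-0.0004  0.0001 -0.0272]
shift [-0.6092  0.3276 -0.6122] ori [-1.7993e+02  2.0000e-02 -8.9890e+01]
turn [-0.0004  0.0001 -0.0272]
```

```bash
python3 -m inch '0 0 -0.13 0 0 0; 0 0 -0.26 0 0 0; 0 0 -0.39 0 0 0; 0 0.1 -0.5 0 0 0; 0 0.21 -0.56 0 0 0; -0.09 0.3 -0.612 0 0 0; -0.2 0.328 -0.612 0 0 -0.027; -0.32 0.328 -0.612 0 0 -0.027; -0.42 0.328 -0.612 0 0 -0.027; -0.42 0.328 -0.612 0 0 -0.027'
python3 -m inch '0 0 0 0 0 0; 0 0 0 0 0 0'
python3 look.py w8; python3 -c "
from h import *
save('scene','s8')"
```

```text
clock: 16.08
tool_pos: [0.5001, 0.1473, 0.1896]
orientation: [-179.9, 0.1, -84.9]
force: [0.2, -1.0, -0.3]
opening: 0.0218
gripper_force: 30.0
clock: 16.25
tool_pos: [0.4995, 0.143, 0.1887]
orientation: [180.0, -0.0, -85.0]
force: [0.6, 0.1, -1.3]
opening: 0.0218
gripper_force: 30.0
weight_500 0.77 [360.7  53.8] [0.4661 0.0023 0.    ]
weight_500 0.68 [319.1 246.1] [0.4907 0.2302 0.    ]
travel_case 0.8 [355.8  24.5] [ 0.4747 -0.0246  0.    ]
```

View pics/w8.png

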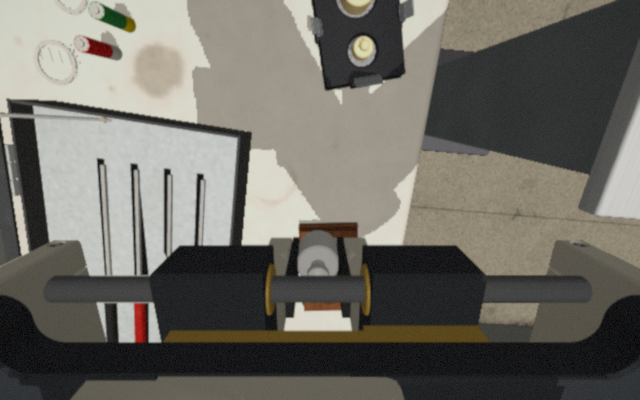

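The silver weight hangs upright in the gripper. The block's near edge shows at (328,222) and the rest is hidden, so I move on to see it.

```bash
python3 -m inch '-0.12 0.02 -0.1 0 0 0; -0.24 0.02 -0.1 0 0 0; -0.36 0.02 -0.1 0 0 0; -0.48 0.02 -0.1 0 0 0; -0.527 0.02 -0.1 0 0 0; -0.527 0.02 -0.1 0 0 0; -0.527 0.02 -0.1 0 0 0; -0.527 0.02 -0.1 0 0 0'
cat > blk.py <<'E'
import sys
from h import *
P=camera_params('wrist'); im=save('wrist',sys.argv[1])
d=cut_out('wrist','bench_block'); print(len(d),[ (round(x['p'],2),x['rect']) for x in d])
m=d[0]['pixels'].astype(np.uint8); cv2.imwrite('pics/m.png',m*255)
x,y,w,h=[int(v) for v in d[0]['rect']]
hsv=cv2.cvtColor(im,cv2.COLOR_RGB2HSV); print('tool',get_obs()['tool_pos'])
g=np.zeros(im.shape[:2],np.uint8); g[y+3:y+h-3,x+3:x+w-3]=((hsv[...,1]<60)&(hsv[...,2]>70))[y+3:y+h-3,x+3:x+w-3]*255
for c in cv2.findContours(g,cv2.RETR_EXTERNAL,cv2.CHAIN_APPROX_NONE)[0]:
    if cv2.contourArea(c)>80:
        e=cv2.fitEllipse(cv2.convexHull(c)); print(np.round(e[0],1),np.round(e[1],1),np.round(atz('wrist',e[0],.016,P),4),[float(v) for v in ray('wrist',e[0],P)[1]],ray('wrist',e[0],P)[0])
cv2.imwrite('pics/'+sys.argv[1]+'c.png',im[:,:,::-1][:260,150:490])
E
python3 blk.py w9
```

```text
clock: 17.22
tool_pos: [0.4802, 0.2992, 0.2185]
orientation: [180.0, -0.0, -85.1]
force: [-0.6, -0.5, -1.4]
opening: 0.0218
gripper_force: 30.0
1 [(0.8, [294.3, 89.4, 62.2, 102.4])]
tool [0.4803714  0.29893318 0.21877933]
[324.9 164.4] [25.9 26.4] [0.473  0.2828 0.016 ] [-0.04021605472238488, 0.17485265119737836, -0.9837729510978709] [0.48776884 0.21871398 0.37636492]
[324.2 120.2] [39.8 41.4] [0.4787 0.2306 0.016 ] [-0.02501690228143331, 0.03301243734374279, -0.9991417985355566] [0.48776884 0.21871398 0.37636492]
```

View pics/w9.png

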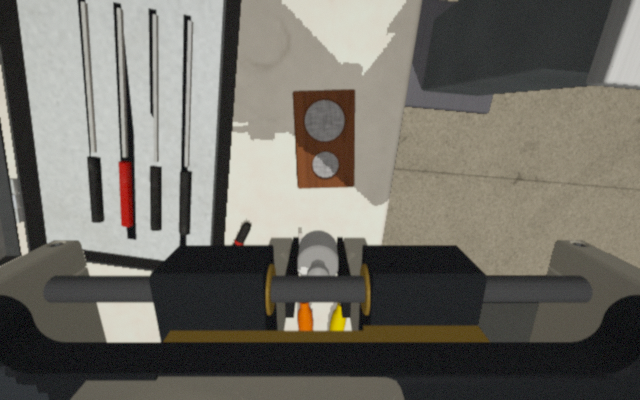

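Block: the big pocket is at (324,120) and the small one at (325,164). I hover over the small one and take a second view.

```bash
python3 -m inch '0.03 0.02 0.12 0 0 -0.007; 0.051 0.029 0.24 0 0 -0.007; 0.051 0.029 0.36 0 0 -0.007; 0.051 0.029 0.396 0 0 -0.007; 0.051 0.029 0.396 0 0 -0.007; 0.051 0.029 0.396 0 0 -0.007; 0.051 0.029 0.396 0 0 -0.007'
python3 blk.py w10
python3 - <<'E'
from h import *
for d in landmark_of('wrist','weight_100'): print(round(d['p'],2),d['uv'],atz('wrist',d['uv'],.094))
for z in(.026,.0225): go([.473,.2828,z],-84)
E
```

```text
clock: 17.9
tool_pos: [0.4743, 0.2852, 0.1022]
orientation: [-179.8, 0.1, -83.8]
force: [0.1, 0.7, -0.4]
opening: 0.0219
gripper_force: 30.0
1 [(0.96, [275.2, 99.7, 90.3, 138.8])]
tool [0.47400598 0.28521133 0.10211338]
[320.3 203.9] [35.1 37.1] [0.473  0.2829 0.016 ] [-0.039764207815153954, 0.3064034096467719, -0.9510708482198713] [0.483231   0.20437929 0.25985504]
0.83 [318.5, 246.5] [0.47384938 0.28522915 0.094     ]
shift [0.0079 0.004  0.2528] ori [-1.7986e+02  1.2000e-01 -8.3770e+01]
turn [-0.0008  0.0007  0.0013]
shift [0.008  0.004  0.2645] ori [-1.7986e+02  1.2000e-01 -8.3770e+01]
turn [-0.0008  0.0007  0.0013]Traceback (most recent call last):
  File "blk.py", line 11, in <module>
    e=cv2.fitEllipse(cv2.convexHull(c)); print(np.round(e[0],1),np.round(e[1],1),np.round(atz('wrist',e[0],.016,P),4),[float(v) for v in ray('wrist',e[0],P)[1]],ray('wrist',e[0],P)[0])
cv2.error: OpenCV(4.12.0) /io/opencv/modules/imgproc/src/shapedescr.cpp:361: error: (-201:Incorrect size of input array) There should be at least 5 points to fit the ellipse in function 'fitEllipseNoDirect'
```

```bash
python3 -m inch '0.008 0.004 0 0 0 0; 0.008 0.004 0.12 0 0 0; 0.008 0.004 0.2 0 0 0; 0.008 0.004 0.24 0 0 0; 0.008 0.004 0.258 0 0 0; 0.008 0.004 0.258 0 0 0; 0.008 0.004 0.258 0 0 0'
python3 -m inch '0 0 0 0 0 0; 0 0 0 0 0 0; 0 0 0 0 0 0; 0 0 0 0 0 0' 0
python3 -m inch '0 0 -0.13 0 0 0; 0 0 -0.26 0 0 0; 0 0 -0.39 0 0 0; 0 0 -0.5 0 0 0; 0 0 -0.6 0 0 0; 0 0 -0.6 0 0 0; 0 0 -0.6 0 0 0'
python3 - <<'E'
from h import *
P=camera_params('wrist'); im=save('wrist','w11')
for d in landmark_of('wrist','weight_100'): print(round(d['p'],2),np.round(d['uv'],1),np.round(atz('wrist',d['uv'],.016,P),4))
for p in ([.50,-.02,.2],[.6215,-.196,.13],[.6215,-.196,.009]):go(p,-84)
E
```

```text
clock: 18.63
tool_pos: [0.4723, 0.282, 0.0234]
orientation: [-179.9, 0.0, -83.8]
force: [0.1, 1.0, -0.3]
opening: 0.022
gripper_force: 30.0
clock: 18.97
tool_pos: [0.4721, 0.2818, 0.0229]
orientation: [-180.0, 0.0, -83.8]
force: [-0.3, -0.0, 0.1]
opening: 0.0415
gripper_force: 0.0
clock: 19.55
tool_pos: [0.4726, 0.2824, 0.2048]
orientation: [-179.8, 0.2, -83.8]
force: [-0.6, -0.2, -1.2]
opening: 0.0438
gripper_force: 0.0
shift [1.0087 0.0139 0.0068] ori [179.96  -0.   -83.8 ]
turn [ 0.0002 -0.      0.0011]
shift [ 1.6357 -0.3256  0.24  ] ori [179.96  -0.   -83.8 ]
turn [ 0.0002 -0.      0.0011]
shift [ 1.6356 -0.3259  0.6433] ori [179.96  -0.   -83.8 ]
turn [ 0.0002 -0.      0.0011]
```

View pics/w11.png

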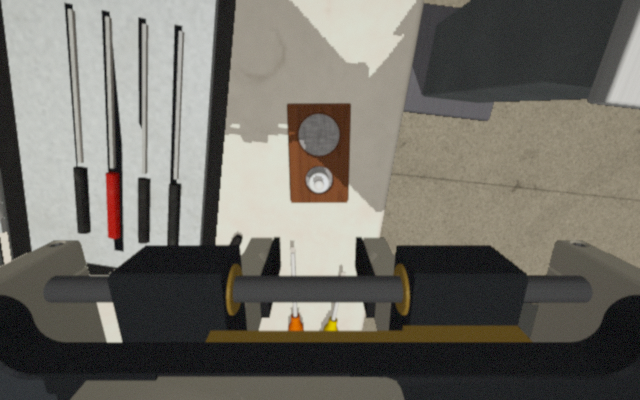

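The 100 stands in its pocket at (319,180). Next is the 500.

```bash
python3 -m inch '0.9 -0.1 0 0 0 0; 0.9 -0.1 0 0 0 0; 0.9 -0.1 0 0 0 0; 0.9 -0.1 0 0 0 0; 0.9 -0.1 0 0 0 0; 0.9 -0.1 0 0 0 0; 0.9 -0.1 0 0 0 0; 0.9 -0.1 0 0 0 0' -1
python3 -m inch '0.736 -0.226 0.24 0 0 0; 0.736 -0.226 0.24 0 0 0; 0.736 -0.226 0.24 0 0 0; 0.736 -0.226 0.24 0 0 0; 0.736 -0.226 0.24 0 0 0; 0.736 -0.226 0.24 0 0 0; 0.736 -0.226 0.24 0 0 0; 0.736 -0.226 0.24 0 0 0; 0.736 -0.226 0.24 0 0 0'
python3 - <<'E'
from h import *
P=camera_params('wrist'); im=save('wrist','w12')
for d in landmark_of('wrist','weight_500'): print(round(d['p'],2),np.round(d['uv'],1),np.round(atz('wrist',d['uv'],0,P),4))
go([.622,-.1965,.009],-84)
E
```

```text
clock: 20.32
tool_pos: [0.5304, 0.0125, 0.2007]
orientation: [179.8, -0.1, -84.0]
force: [0.4, 0.4, 0.4]
opening: 0.0866
gripper_force: 0.0
clock: 21.07
tool_pos: [0.6214, -0.1954, 0.129]
orientation: [179.8, 0.0, -83.8]
force: [0.9, 0.3, 1.3]
opening: 0.0877
gripper_force: 0.0
0.84 [493.1  39.4] [ 0.4847 -0.3495  0.    ]
0.75 [393.2  49.3] [ 0.5698 -0.3325  0.    ]
0.71 [315.1 189.3] [ 0.6246 -0.1988  0.    ]
shift [0.0063 0.0006 0.4051] ori [ 1.7998e+02  1.0000e-02 -8.3730e+01]
turn [0.0001 0.     0.0015]
```

```bash
python3 -m inch '0.009 0 0.05 0 0 0; 0.009 0 0.15 0 0 0; 0.009 0 0.27 0 0 0; 0.009 0 0.37 0 0 0; 0.009 0 0.402 0 0 0; 0.009 0 0.402 0 0 0; 0.009 0 0.402 0 0 0' -0.35
python3 -m inch '0 0 0 0 0 0; 0 0 0 0 0 0; 0 0 0 0 0 0; 0 0 0 0 0 0; 0 0 0 0 0 0; 0 0 0 0 0 0; 0 0 0 0 0 0' 1
python3 - <<'E'
from h import *
for p in ([.62,-.197,.17],[.50,0,.17],[.4787,.2306,.12]):go(p,-84)
E
```

```text
clock: 21.75
tool_pos: [0.6233, -0.1978, 0.0111]
orientation: [-180.0, -0.0, -83.7]
force: [-0.0, 0.7, -0.7]
opening: 0.0593
gripper_force: 0.0
clock: 22.33
tool_pos: [0.6232, -0.1985, 0.0113]
orientation: [-179.9, -0.0, -83.8]
force: [-1.5, 1.1, 7.2]
opening: 0.0368
gripper_force: 30.0
shift [-0.0058  0.0093 -0.5291] ori [-1.7991e+02 -3.0000e-02 -8.3770e+01]
turn [-0.0005 -0.0001  0.0013]
shift [-0.702   0.3357 -0.5299] ori [-1.7991e+02 -3.0000e-02 -8.3770e+01]
turn [-0.0005 -0.0001  0.0013]
shift [-1.4739  0.3232 -0.3635] ori [-1.7991e+02 -3.0000e-02 -8.3770e+01]
turn [-0.0005 -0.0001  0.0013]
```

Lift gently, then travel well above the case.

```bash
python3 -m inch '0 0 -0.06 0 0 0; 0 0 -0.16 0 0 0; 0 0 -0.27 0 0 0; 0 0 -0.38 0 0 0; -0.08 0.04 -0.46 0 0 0; -0.18 0.08 -0.5 0 0 0; -0.28 0.12 -0.53 0 0 0; -0.38 0.16 -0.53 0 0 0; -0.48 0.2 -0.53 0 0 0; -0.58 0.24 -0.53 0 0 0'
python3 -m inch '-0.11 0.03 0 0 0 0; -0.22 0.05 0 0 0 0; -0.33 0.07 0 0 0 0; -0.44 0.08 0 0 0 0; -0.55 0.08 0 0 0 0; -0.66 0.083 0 0 0 0; -0.75 0.083 0 0 0 0; -0.75 0.083 0 0 0 0; -0.75 0.083 0 0 0 0'
python3 - <<'E'
from h import *
P=camera_params('wrist'); im=save('wrist','w13');o=get_obs()['tool_pos']
for d in landmark_of('wrist','weight_500'): print(round(d['p'],2),np.round(d['uv'],1),np.round(atz('wrist',d['uv'],o[2]-.011,P),4))
print(o)
for z in(.10,.029):go([.4787,.2306,z],-84)
E
```

```text
clock: 23.17
tool_pos: [0.5303, -0.0322, 0.1685]
orientation: [179.9, 0.0, -83.8]
force: [0.1, 0.5, -5.0]
opening: 0.037
gripper_force: 30.0
clock: 23.92
tool_pos: [0.4821, 0.1888, 0.1682]
orientation: [179.9, -0.0, -83.7]
force: [0.2, -0.4, -5.4]
opening: 0.0369
gripper_force: 30.0
0.66 [319.9 243.5] [0.4813 0.1883 0.1572]
[0.48210551 0.18779704 0.16823985]
shift [-0.1452 -0.0041  0.2277] ori [ 1.7991e+02 -4.0000e-02 -8.3790e+01]
turn [ 0.0005 -0.0002  0.0012]
shift [-0.1454 -0.0044  0.4643] ori [ 1.7991e+02 -4.0000e-02 -8.3790e+01]
turn [ 0.0005 -0.0002  0.0012]
```

View pics/w13.png

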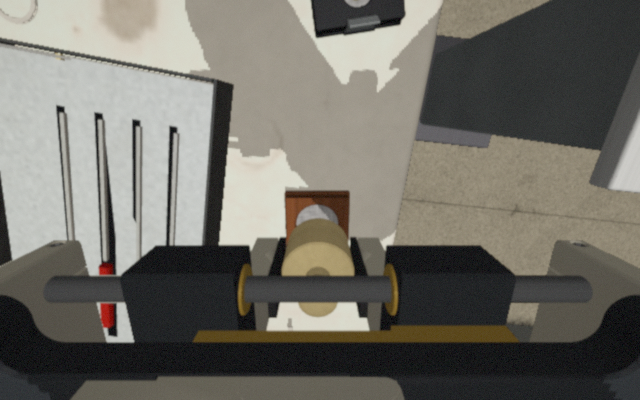

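```bash
python3 -m inch '-0.08 -0.004 0.05 0 0 0; -0.145 -0.004 0.13 0 0 0; -0.145 -0.004 0.24 0 0 0; -0.145 -0.004 0.34 0 0 0; -0.145 -0.004 0.41 0 0 0; -0.145 -0.004 0.445 0 0 0; -0.145 -0.004 0.46 0 0 0; -0.145 -0.004 0.465 0 0 0; -0.145 -0.004 0.465 0 0 0; -0.145 -0.004 0.465 0 0 0'
```

```text
clock: 24.85
tool_pos: [0.4805, 0.2317, 0.0308]
orientation: [-179.9, 0.1, -83.8]
force: [0.7, 0.5, -4.4]
opening: 0.037
gripper_force: 30.0
```

```bash
python3 -m inch '0.003 0.005 0.004 0 0 0; 0.003 0.005 0.006 0 0 0; 0.003 0.005 0.006 0 0 0'
python3 -m inch '0 0 0 0 0 0; 0 0 0 0 0 0; 0 0 0 0 0 0; 0 0 0 0 0 0' -0.2
python3 -m inch '0 0 -0.1 0 0 0; 0 0 -0.22 0 0 0; 0 0 -0.34 0 0 0; 0 0 -0.46 0 0 0; 0 0 -0.57 0 0 0; 0 0 -0.57 0 0 0; 0 0 -0.57 0 0 0; 0 0 -0.57 0 0 0'
python3 - <<'E'
from h import *
P=camera_params('wrist'); im=save('wrist','w14')
for d in landmark_of('wrist','weight_500'): print(round(d['p'],2),np.round(d['uv'],1),np.round(atz('wrist',d['uv'],.016,P),4))
for p in ([.48,-.02,.2],[.48,-.19,.2]):go(p,-84)
E
```

```text
clock: 25.1
tool_pos: [0.4782, 0.2302, 0.0282]
orientation: [-180.0, 0.0, -83.8]
force: [-0.1, 0.3, -6.2]
opening: 0.037
gripper_force: 30.0
clock: 25.43
tool_pos: [0.4786, 0.2305, 0.0281]
orientation: [-179.9, 0.0, -83.8]
force: [-0.1, 0.7, -0.3]
opening: 0.0517
gripper_force: 0.0
clock: 26.1
tool_pos: [0.4778, 0.23, 0.1986]
orientation: [-180.0, 0.0, -83.8]
force: [-0.0, 0.0, 0.0]
opening: 0.0525
gripper_force: 0.0
0.75 [320.3 183.4] [0.4749 0.2332 0.016 ]
0.55 [318.2 220.3] [0.4724 0.28   0.016 ]
shift [ 0.828   0.0816 -0.0073] ori [ 1.799e+02 -7.000e-02 -8.380e+01]
turn [ 0.0006 -0.0004  0.0011]
shift [ 1.3914  0.1428 -0.0065] ori [ 1.799e+02 -7.000e-02 -8.380e+01]
turn [ 0.0006 -0.0004  0.0011]
```

View pics/w14.png

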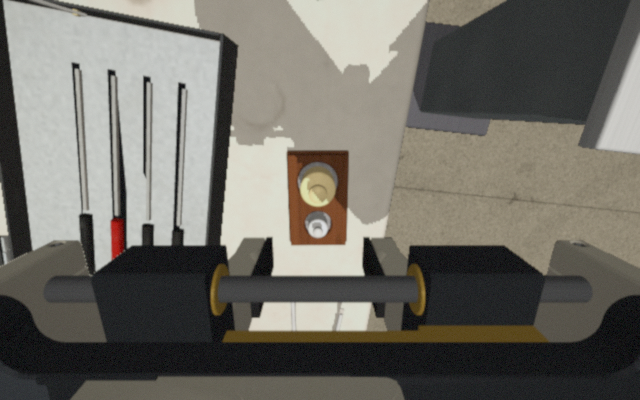

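Both block weights stand in their pockets, the 500 at (318,186) and the 100 at (318,222). That was my last picture to view, so from here I work numerically. I'll fit the cover's outline in two wrist views.

```bash
python3 -m inch '0.8 0.08 -0.02 0 0 0; 0.8 0.08 -0.02 0 0 0; 0.8 0.08 -0.02 0 0 0; 0.8 0.08 -0.02 0 0 0; 0.8 0.08 -0.02 0 0 0; 0.8 0.08 -0.02 0 0 0; 0.8 0.08 -0.02 0 0 0; 0.8 0.08 -0.02 0 0 0'
python3 -m inch '0.56 0.06 -0.02 0 0 0; 0.56 0.06 -0.02 0 0 0; 0.56 0.06 -0.02 0 0 0; 0.56 0.06 -0.02 0 0 0; 0.56 0.06 -0.02 0 0 0; 0.56 0.06 -0.02 0 0 0; 0.56 0.06 -0.02 0 0 0; 0.56 0.06 -0.02 0 0 0'
cat > cov.py <<'E'
import sys,pickle
from h import *
from scipy.optimize import minimize
from scipy.ndimage import gaussian_filter
n=sys.argv[1]
if n!='fit':
    P=camera_params('wrist'); im=save('wrist',n); d=cut_out('wrist','case_cover')
    print([(round(x['p'],2),x['rect']) for x in d], get_obs()['tool_pos'])
    pickle.dump((P,d[0]['pixels'],im),open(f'pics/{n}.cov','wb')); names=[n]
else: names=sys.argv[2:]
V=[pickle.load(open(f'pics/{k}.cov','rb')) for k in names]
box=lambda a,b,z:[(sx*a/2,sy*b/2,z) for sx,sy in((1,1),(1,-1),(-1,-1),(-1,1))]
pts=np.array(box(.078,.108,0)+box(.078,.108,.004)+box(.066,.096,.046)+box(.014,.056,.06))
def cost(q,free):
    z=q[3]*.01 if free else 0; c,s=np.cos(q[2]),np.sin(q[2]); t=0
    W=pts@np.array([[c,s,0],[-s,c,0],[0,0,1]])+[q[0],q[1],z]
    for P,m,_ in V:
        h=cv2.convexHull(proj('wrist',W,P).astype(np.float32)).reshape(-1,2)
        a=np.zeros(m.shape,np.uint8); cv2.fillConvexPoly(a,np.round(h*16).astype(np.int32),255,cv2.LINE_AA,4)
        t+=np.abs(a/255.-m).sum()/m.sum()
    return t
for free in(0,1):
    q=min((minimize(cost,[.48,-.24,y,0][:3+free],args=(free,),method='Nelder-Mead',options=dict(initial_simplex=np.array([[.48,-.24,y,0]]+[np.array([.48,-.24,y,0])+e for e in np.diag([.01,.01,.1,.5])])[:4+free,:3+free],xatol=1e-5,fatol=1e-5)) for y in(0,.1)),key=lambda r:r.fun)
    print(free,np.round(q.x,4),'yaw',round(np.degrees(q.x[2]),2),q.fun)
E
python3 cov.py c1
```

```text
clock: 26.87
tool_pos: [0.4796, -0.0129, 0.2036]
orientation: [179.9, -0.0, -84.0]
force: [-0.3, 0.4, -0.2]
opening: 0.0523
gripper_force: 0.0
clock: 27.53
tool_pos: [0.4806, -0.1787, 0.2101]
orientation: [179.9, 0.0, -83.7]
force: [0.8, 0.5, 0.8]
opening: 0.0524
gripper_force: 0.0
[(0.63, [290.4, 77.1, 67.5, 99.7])] [ 0.4807971  -0.17857496  0.21051159]
0 [ 0.4802 -0.2396  0.1344] yaw 7.7 0.0325811574629852
1 [ 0.4799 -0.2391  0.1307 -0.5377] yaw 7.49 0.023709483793517408
```

```bash
python3 -m inch '0.079 -0.058 0.168 0 0 -0.008; 0.079 -0.058 0.168 0 0 -0.008; 0.079 -0.058 0.168 0 0 -0.008; 0.079 -0.058 0.168 0 0 -0.008; 0.079 -0.058 0.168 0 0 -0.008; 0.079 -0.058 0.168 0 0 -0.008'
python3 cov.py c2; python3 cov.py fit c1 c2
python3 - <<'E'
from h import *
for z in (.12,.05): go([.4800,-.2394,z],-82.4)
E
```

```text
clock: 28.13
tool_pos: [0.501, -0.2011, 0.1617]
orientation: [-179.9, -0.0, -82.3]
force: [0.5, 0.9, -0.6]
opening: 0.0526
gripper_force: 0.0
[(0.59, [306.6, 100.9, 80.5, 110.2])] [ 0.50083292 -0.20130448  0.16158145]
0 [ 0.48   -0.2391  0.1458] yaw 8.35 0.046915816961255366
1 [ 0.4791 -0.2389  0.137  -0.74  ] yaw 7.85 0.013616544313918743
0 [ 0.4801 -0.2395  0.1387] yaw 7.95 0.081428773385047
1 [ 0.4793 -0.239   0.1353 -0.6695] yaw 7.75 0.043953840853207124
shift [0.1165 0.0861 0.1385] ori [-1.7988e+02 -2.0000e-02 -8.2310e+01]
turn [-0.0007 -0.0001  0.0005]
shift [0.1164 0.0866 0.3718] ori [-1.7988e+02 -2.0000e-02 -8.2310e+01]
turn [-0.0007 -0.0001  0.0005]
```

```bash
python3 -m inch '0.116 0.087 0.1 0 0 -0.001; 0.116 0.087 0.138 0 0 -0.001; 0.116 0.087 0.138 0 0 -0.001; 0.116 0.087 0.24 0 0 -0.001; 0.116 0.087 0.34 0 0 -0.001; 0.116 0.087 0.37 0 0 -0.001; 0.116 0.087 0.378 0 0 -0.001; 0.116 0.087 0.378 0 0 -0.001; 0.116 0.087 0.378 0 0 -0.001'
python3 -c "
from h import *
o=get_obs();print(o['tool_pos'],o['force'],o['orientation']);go([.4797,-.2392,.0478],-82.15)"
```

```text
clock: 28.98
tool_pos: [0.4803, -0.2396, 0.0483]
orientation: [-179.9, -0.0, -82.1]
force: [0.1, 0.1, 1.2]
opening: 0.0526
gripper_force: 0.0
[ 0.48032061 -0.2396351   0.04826927] [0.12663231 0.13850856 1.22846948] [-1.79909591e+02 -4.20085855e-02 -8.21288152e+01]
shift [-0.0017  0.0019  0.0016] ori [-1.7991e+02 -4.0000e-02 -8.2130e+01]
turn [-0.0005 -0.0002  0.0001]
```

```bash
python3 -m inch '0 0 0 0 0 0; 0 0 0 0 0 0; 0 0 0 0 0 0; 0 0 0 0 0 0; 0 0 0 0 0 0; 0 0 0 0 0 0; 0 0 0 0 0 0; 0 0 0 0 0 0' 1
python3 -c "
from h import *
o=get_obs();print(o['tool_pos'],o['force'],o['orientation'])"
python3 -m inch '0 0 -0.02 0 0 0; 0 0 -0.05 0 0 0; 0 0 -0.1 0 0 0; 0 0 -0.16 0 0 0; 0 0 -0.24 0 0 0; 0 0 -0.32 0 0 0; 0 0 -0.37 0 0 0; 0 0 -0.37 0 0 0; 0 0 -0.37 0 0 0'
python3 - <<'E'
from h import *
save('scene','s9'); print([(round(d['p'],2),d['rect']) for d in cut_out('scene','case_cover')])
for p in ([.4748,-.0224,.16],):go(p,-76)
E
```

```text
clock: 29.65
tool_pos: [0.4792, -0.2397, 0.0469]
orientation: [-180.0, -0.0, -82.2]
force: [0.1, 0.2, 0.2]
opening: 0.0136
gripper_force: 30.0
[ 0.47918779 -0.23971756  0.04691293] [0.09769736 0.18702357 0.2157349 ] [-1.79999028e+02 -1.50108388e-03 -8.21716821e+01]
clock: 30.4
tool_pos: [0.4797, -0.2397, 0.1594]
orientation: [-179.8, -0.0, -82.2]
force: [0.6, 0.2, -1.7]
opening: 0.0135
gripper_force: 30.0
[(0.59, [351.9, 178.0, 48.5, 31.3])]
shift [-0.7187 -0.086  -0.0081] ori [ 1.7997e+02  3.0000e-02 -8.2190e+01]
turn [ 0.0002  0.0002 -0.0344]
```

```bash
python3 -m inch '-0.08 -0.01 -0.005 0 0 0; -0.18 -0.02 -0.005 0 0 -0.01; -0.28 -0.03 -0.005 0 0 -0.02; -0.38 -0.05 -0.005 0 0 -0.03; -0.48 -0.06 -0.005 0 0 -0.0345; -0.58 -0.07 -0.005 0 0 -0.0345; -0.67 -0.08 -0.005 0 0 -0.0345; -0.718 -0.087 -0.005 0 0 -0.0345; -0.718 -0.087 -0.005 0 0 -0.0345; -0.718 -0.087 -0.005 0 0 -0.0345'
python3 -m inch '0 0 0 0 0 0; 0 0 0 0 0 0; 0 0 0 0 0 0'
python3 - <<'E'
from h import *
o=get_obs();print(o['tool_pos'],o['force'],o['orientation'])
P=camera_params('wrist');im=save('wrist','w15')
for n in('travel_case','weight_200','case_cover'): print(n,[(round(d['p'],2),d['rect']) for d in cut_out('wrist',n)])
for z in(.105,.09,.072):go([.4750,-.0225,z],-75.95)
E
```

```text
clock: 31.33
tool_pos: [0.4751, -0.0221, 0.1585]
orientation: [179.9, -0.0, -75.8]
force: [-0.6, 1.0, -0.8]
opening: 0.0137
gripper_force: 30.0
clock: 31.58
tool_pos: [0.4755, -0.0235, 0.1591]
orientation: [180.0, -0.0, -76.0]
force: [0.3, 0.2, -0.6]
opening: 0.0138
gripper_force: 30.0
[ 0.47546389 -0.02351829  0.15906455] [ 0.29815077  0.1965275  -0.59032126] [ 1.79959475e+02 -4.80182919e-03 -7.60276413e+01]
travel_case [(0.61, [276.2, 132.1, 86.9, 16.6])]
weight_200 []
case_cover [(0.72, [258.9, 148.4, 119.5, 170.1])]
shift [-0.0029  0.0014  0.1811] ori [179.99  -0.   -76.01]
turn [ 0.     -0.     -0.0003]
shift [-0.0029  0.0014  0.2311] ori [179.99  -0.   -76.01]
turn [ 0.     -0.     -0.0003]
shift [-0.0029  0.0014  0.2911] ori [179.99  -0.   -76.01]
turn [ 0.     -0.     -0.0003]
```

```bash
python3 -m inch '-0.003 0.001 0.08 0 0 0; -0.003 0.001 0.15 0 0 0; -0.003 0.001 0.19 0 0 0; -0.003 0.001 0.213 0 0 0; -0.003 0.001 0.213 0 0 0; -0.003 0.001 0.213 0 0 0'
python3 -m inch '0 0 0.01 0 0 0; 0 0 0.02 0 0 0; 0 0 0.03 0 0 0; 0 0 0.04 0 0 0; 0 0 0.05 0 0 0; 0 0 0.05 0 0 0; 0 0 0.05 0 0 0'
```

```text
clock: 32.28
tool_pos: [0.4754, -0.0221, 0.0957]
orientation: [180.0, -0.0, -76.0]
force: [0.9, 0.4, -0.9]
opening: 0.014
gripper_force: 30.0
clock: 32.87
tool_pos: [0.475, -0.022, 0.0803]
orientation: [180.0, -0.0, -76.0]
force: [0.2, -0.2, 0.5]
opening: 0.0138
gripper_force: 30.0
```

```bash
python3 -m inch '0 0 0.006 0 0 0; 0 0 0.012 0 0 0; 0 0 0.012 0 0 0; 0 0 0.012 0 0 0'
python3 -m inch '0 0 0.006 0 0 0; 0 0 0.01 0 0 0; 0 0 0.01 0 0 0; 0 0 0.01 0 0 0'
```

```text
clock: 33.2
tool_pos: [0.4759, -0.0219, 0.0775]
orientation: [-179.9, -0.0, -75.9]
force: [-0.5, -1.1, 5.3]
opening: 0.0137
gripper_force: 30.0
clock: 33.53
tool_pos: [0.4753, -0.0219, 0.0739]
orientation: [-180.0, -0.0, -76.0]
force: [-0.3, -0.7, 3.1]
opening: 0.0137
gripper_force: 30.0
```

```bash
python3 -m inch '0 0 0.005 0 0 0; 0 0 0.01 0 0 0; 0 0 0.01 0 0 0; 0 0 0.01 0 0 0'
python3 -m inch '0 0 0.004 0 0 0; 0 0 0.007 0 0 0; 0 0 0.007 0 0 0; 0 0 0.007 0 0 0'
```

```text
clock: 33.87
tool_pos: [0.4751, -0.0219, 0.0709]
orientation: [180.0, 0.0, -76.0]
force: [-1.7, 0.3, 5.8]
opening: 0.0136
gripper_force: 30.0
clock: 34.2
tool_pos: [0.4751, -0.0219, 0.0707]
orientation: [-180.0, -0.0, -75.9]
force: [-10.4, 2.9, 30.8]
opening: 0.014
gripper_force: 30.0
```

Hard stop at the home height. I'll do a gentle pull test to confirm it is clipped.

```bash
python3 -m inch '0 0 -0.004 0 0 0; 0 0 -0.008 0 0 0; 0 0 -0.009 0 0 0; 0 0 -0.009 0 0 0'
```

```text
clock: 34.53
tool_pos: [0.4749, -0.0219, 0.0711]
orientation: [180.0, 0.0, -76.0]
force: [-0.2, -0.6, -0.8]
opening: 0.014
gripper_force: 30.0
```

```bash
python3 -m inch '0 0 -0.002 0 0 0; 0 0 -0.003 0 0 0; 0 0 -0.003 0 0 0'
python3 -m inch '0 0 0.002 0 0 0; 0 0 0.003 0 0 0; 0 0 0.003 0 0 0'
python3 -m inch '0 0 0 0 0 0; 0 0 0 0 0 0; 0 0 0 0 0 0; 0 0 0 0 0 0; 0 0 0 0 0 0' 0.2
```

```text
clock: 34.78
tool_pos: [0.4749, -0.022, 0.0717]
orientation: [180.0, 0.0, -76.0]
force: [0.7, -0.1, -8.3]
opening: 0.014
gripper_force: 30.0
clock: 35.03
tool_pos: [0.475, -0.022, 0.0715]
orientation: [180.0, -0.0, -76.0]
force: [-1.1, -0.1, -0.9]
opening: 0.0135
gripper_force: 30.0
clock: 35.45
tool_pos: [0.4753, -0.0219, 0.0716]
orientation: [-180.0, 0.0, -76.0]
force: [0.1, -0.2, -0.2]
opening: 0.0346
gripper_force: 0.0
```

```bash
python3 -m inch '0 0 -0.06 0 0 0; 0 0 -0.16 0 0 0; 0 0 -0.28 0 0 0; 0 0 -0.4 0 0 0; -0.08 0 -0.5 0 0 0; -0.18 0 -0.55 0 0 0; -0.2 0 -0.55 0 0 0; -0.2 0 -0.55 0 0 0; -0.2 0 -0.55 0 0 0; -0.2 0 -0.55 0 0 0'
sed -e 's/\.48,-\.24,y/.475,-.022,y/g' -e 's/else 0; c/else .024; c/' -e 's/for y in(0,.1)/for y in(.15,.25)/' cov.py > cov2.py; python3 cov2.py c3
python3 - <<'E'
from h import *
for n in('weight_50','travel_case'):
  for d in landmark_of('wrist',n): print(n,round(d['p'],2),np.round(d['uv'],1),np.round(atz('wrist',d['uv'],0),3))
E
```

```text
clock: 36.28
tool_pos: [0.4601, 0.0357, 0.2355]
orientation: [179.9, -0.0, -76.0]
force: [0.0, 0.2, -1.0]
opening: 0.035
gripper_force: 0.0
[(0.78, [286.3, 76.7, 61.4, 99.3])] [0.46028111 0.03548607 0.23551726]
0 [ 0.4755 -0.022   0.2343] yaw 13.42 0.04917415241958853
1 [ 0.4755 -0.0216  0.2414  1.4961] yaw 13.83 0.02052351975272868
weight_50 0.69 [277.1 292.4] [0.476 0.234 0.   ]
weight_50 0.37 [274.1 323.3] [0.469 0.292 0.   ]
```

The cover is home and centred to within about 1 mm, and the clips hold against an 8 N pull. I'm handing in.

```bash
python3 -c "
from plant import *
print(close_job())"
```

```text
the job is handed in; nothing more can be done
None
```

The job is handed in at about 36 s on the clock: by my own checks all four weights stand upright in their pockets and the cover is clipped home on the travelling case, but the judge's verdict was not shown to me.

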